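# Turn the orange bowl warmer up two clicks

## Robot

A 6-joint arm with a two-finger parallel gripper is mounted at the origin on the work surface. World frame = base frame: x ahead of the robot, y to its left, z up, the work surface at z = 0. Lengths are in m, angles in rad, forces in N, time in s.
With the tool pointing down it reaches from about 0.325 to 0.775 m from the base axis. Payload 9.3 kg.
Tool frame: the origin (TCP) lies on the front face of the gripper's body, between the roots of the fingers; the fingertips stand 73 mm ahead of it and the grasp point (between the pads) lies 54 mm ahead of it (arm.tips_ahead is the distance from the TCP to the fingertips, in m); z points along the fingers, y is the direction in which the jaws open and shut (so a half turn about z gives the same grasp; the last joint's range is limited). The gripper opens to 85 mm and grips with 20 to 120 N. Pads are 22 mm wide; open, the fingers measure 114 mm over their backs; the gripper's body (76 mm by 85 mm) begins 54 mm behind the grasp point. The pads swing forward as they close: fully open they stand 13 mm farther back than shut.
Start: joints at [-1.354, 0.259, 0.021, 1.334, 0, 1.418], TCP at [0.199, -0.513, 0.304] pointing down, gripper open.
Joint ranges: [-3.04, 3.04], [-0.91, 1.82], [-1.04, 1.36], [-1.92, 1.95], [-1.52, 1.45], [-3.14, 3.14]. Speed limits (rad/s): [2.22, 2.22, 2.79, 3.14, 3.14, 3.14].

## Interface

Orientations are given as a rotation vector (axis times angle).
In Python, from workcell import arm gives the robot as it stands.
- The arm moves only by the shell command python3 -m pendant 'ROWS'. ROWS is JSON, a list of rows, each a list of 7 numbers: the opening, from -1 (shut) to 1 (fully open), then the shift along the tool's x, y, z normalised to -1 to 1, where 1 is 2.5 cm, then the turn, a rotation vector about the tool's x, y, z normalised to -1 to 1, where 1 is 5 degrees. In form: [[jaw, x, y, z, wx, wy, wz], ...]. A call has exactly 8 rows; each row shifts and turns the commanded pose from where the row before left it, along the tool's axes as they then stand; what a row does not reach is not made up. A row lasts 1/10 s, in which the tool goes at most 50 mm and 8.59 degrees, less where a joint would pass 70% of its speed; a pose out of reach is approached as far as the arm can. A call with a number of a shift or a turn outside -1 to 1 is refused whole. A call with a gripper value outside its range is refused whole. The fingers move at their own pace and stop on an object; the grip force is fixed at half the most. Time passes only in rows, so rows that do not move let the fingers close, or fill a call up. It gives the time, the measured TCP pose, the force and the opening at its end, in the units of the state.
- arm.observe(): the state, without advancing time (a new reading comes with each control period).
- arm.grab_frame(name): name is "scene" or "top"; returns the picture (400x640x3 uint8, red, green, blue); there is no depth.
- arm.camera_model(name): a dict with "fx", "fy", "cx", "cy" (pixels), "k1" (the pictures are not rectified: a ray, as slopes to the right and down, at radius r is drawn at 1 + k1 r^2 times it, then the intrinsics apply), "rvec" (rotation vector, rad) and "tvec" (3), from world to camera coordinates, as OpenCV has them. Camera axes: x right, y down, z forward; pixel columns grow to the right and rows downward; lengths in m; the calibration is good to about 2 mm. A picture is of the moment at which its call begins. camera_model takes no time and is no camera call.
- arm.sign_off(): hands the job in, once; it reports no verdict.
The state is a dict: "time_s": time; "joint_positions": joint angles; "dq": joint speeds; "tau": joint torques, N m; "position": TCP position; "ee_rot": TCP orientation; "ft_force": force on the tool from outside, world axes, zero at the start; "wrist_torque": the same for the moment, N m; "finger_gap": finger opening in m.
Only numpy, scipy, OpenCV 4.12 (cv2) and the standard library are available. Lean on these libraries where they do the work, as an engineer would, in place of code of your own. Each camera call takes 0.05 s, during which the arm holds its last target.

## Task

The laksa bowl on the warmer with the orange thumbwheel should be hotter: roll that wheel up by exactly two clicks, its top edge moving towards the bowl, and then let go of it. Leave the blue wheel of the other warmer as it is set.

Things in the scene. Friction and masses are not known exactly. Their poses are not given: they have to be found in the camera images.
- orange_warmer: White bowl warmer, fixed, 240 (x) by 160 (y) by 42 mm high; origin under its centre on the counter, z up. An empty white bowl (140 mm wide, top at z = 105 mm) stands at x = +38 mm. An orange thumbwheel rises from the deck at the other end: axle along y through x = -80, y = 0, z = 34 mm; 18 mm wide, 64 mm diameter over its ridges, top at z = 66 mm. The top rolls along +x (to the bowl) for up.
- orange_wheel (a joint): Wheel angle, rad; grows as the top rolls towards the bowl; 0: white ridge straight up. One click = 30 degrees (0.524 rad, 16 mm at the rim) = spacing of the 12 bold 2 mm ridges (thin black lines are mere knurling). No felt catch: light friction (1 N at the rim) holds it anywhere. Starts between -1.0 and -0.45, stops at +-1.35.
- orange_ridge (a point): Crest of the one white ridge on the orange wheel, mid-width, 32 mm from the axle; turns with the wheel; starts on the side of the top away from the bowl. Pressed from above the whole wheel sinks on a spring: it gives from about 3 N, is 5 mm down, at its stop, at about 7 N, and rises again when let go.
- blue_ridge (a point): Crest of the one white ridge on the blue wheel of a second warmer, the same but for the wheel's colour (also sprung); it starts within 1 rad either side of the top. To be left as it is. Either warmer may stand on the left.

How it is judged:
By the outcome, as a careful person would: the job done as asked, in the order asked, and still so for the second after the job is handed in, with the robot touching nothing.
It also fails if it takes over 32 s, if anything falls off the work surface, if the arm or the gripper's body presses on something with over 40 N, if the wrist force passes 120 N, or if a joint passes its speed limit or range.

## Working session

There is one attempt and no reset: what is moved stays moved. The work goes in short steps, Python scripts to look and compute and a shell command to move; the robot and the scene stay as the last step left them, time stands still between calls to the robot, and variables do not carry over. Pictures are saved under pics/ and viewed, and the job is handed in when it is done.

```bash
mkdir -p pics; ls; python3 - <<'E'
from workcell import arm
import cv2
for n in("scene","top"):
    cv2.imwrite(f"pics/{n}0.png",arm.grab_frame(n)[:,:,::-1]); print(n,arm.camera_model(n))
s=arm.observe();print(s)
E
```

```text
pics
scene {'fx': 378.47843882557845, 'fy': 378.47843882557845, 'cx': 315.0656314805254, 'cy': 203.9042303697327, 'k1': -0.04062422095849957, 'rvec': array([ 0.75963804,  2.58525027, -1.15155139]), 'tvec': array([ 0.49039075, -0.13997305,  0.9167805 ])}
top {'fx': 434.81366181594166, 'fy': 434.81366181594166, 'cx': 315.39270190798266, 'cy': 203.02944091182977, 'k1': -0.1039852108863958, 'rvec': array([ 2.13100797, -2.13849667,  0.17367624]), 'tvec': array([-0.01560174,  0.5681877 ,  0.81199003])}
{'time_s': 0.1, 'joint_positions': array([-1.35364035e+00,  2.59109493e-01,  2.08888980e-02,  1.33370890e+00,
        9.39266923e-06,  1.41819144e+00]), 'dq': array([-0.00107134,  0.00073738,  0.0010543 , -0.00025086,  0.00089884,
        0.00028064]), 'tau': array([ 6.26567082e-03, -5.56690335e+01,  3.45072591e+01,  1.15013201e-02,
       -1.36138779e-04, -1.35970350e-06]), 'position': array([ 0.19872771, -0.51267884,  0.30336109]), 'ee_rot': array([-3.08694080e+00, -5.77307577e-01,  4.26782383e-05]), 'ft_force': array([-1.38334369,  0.31616703,  0.68143968]), 'wrist_torque': array([-0.02935317,  0.06297687, -0.01067928]), 'finger_gap': 0.08531501247972774}
```

View pics/scene0.png

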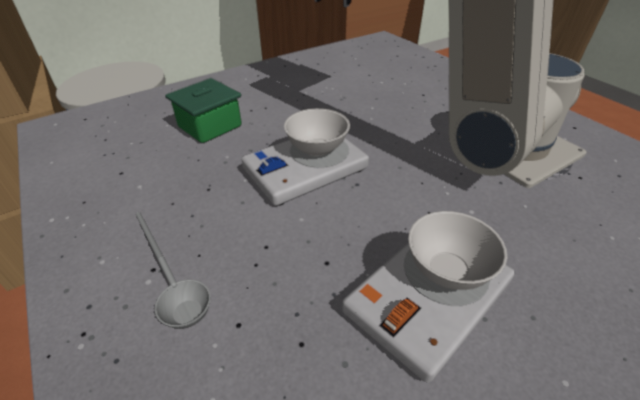

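View pics/top0.png

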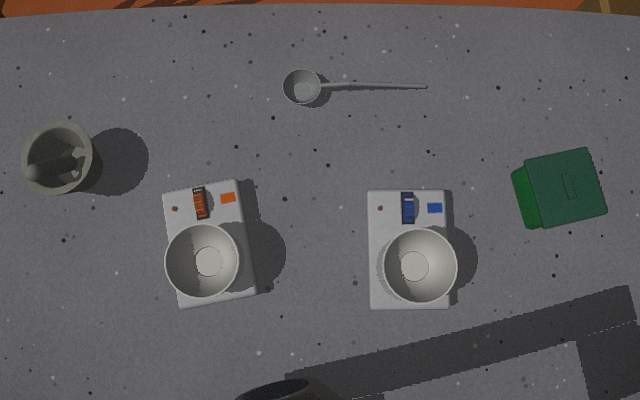

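```bash
cat > h.py <<'E'
import numpy as np,cv2
from workcell import arm
def cam(n):
    c=arm.camera_model(n);R=cv2.Rodrigues(np.array(c['rvec']))[0];return c,R,np.array(c['tvec'])
def ray(n,uv):
    c,R,t=cam(n);d=np.array([(uv[0]-c['cx'])/c['fx'],(uv[1]-c['cy'])/c['fy']]);u=d.copy()
    for _ in range(20):u=d/(1+c['k1']*(u@u))
    return -R.T@t,R.T@np.array([*u,1.])
def onz(n,uv,z):
    o,d=ray(n,uv);return o+d*(z-o[2])/d[2]
def proj(n,P):
    c,R,t=cam(n);p=R@np.array(P)+t;u=p[:2]/p[2];u=u*(1+c['k1']*(u@u));return np.array([c['fx']*u[0]+c['cx'],c['fy']*u[1]+c['cy']])
E
python3 - <<'E'
from h import *
s=cv2.imread('pics/scene0.png');t=cv2.imread('pics/top0.png')
a=cv2.resize(s[285:345,350:450],None,fx=4,fy=4,interpolation=cv2.INTER_CUBIC)
b=cv2.resize(t[170:230,155:255],None,fx=4,fy=4,interpolation=cv2.INTER_CUBIC)
d=cv2.resize(t[170:230,360:460],None,fx=4,fy=4,interpolation=cv2.INTER_CUBIC)
e=cv2.resize(s[140:200,235:335],None,fx=4,fy=4,interpolation=cv2.INTER_CUBIC)
cv2.imwrite('pics/z0.png',np.vstack([np.hstack([a,b]),np.hstack([e,d])]))
# white deck outline in top view
hsv=cv2.cvtColor(t,cv2.COLOR_BGR2HSV)
m=((hsv[...,2]>150)&(hsv[...,1]<40)).astype(np.uint8); 
m[:, :140]=0
m[:, 270:]=0
m=cv2.morphologyEx(m,cv2.MORPH_CLOSE,np.ones((3,3)))
cs=max(cv2.findContours(m,0,2)[0],key=cv2.contourArea)
print(cv2.contourArea(cs));hull=cv2.convexHull(cs);print(cv2.approxPolyDP(hull,4,True)[:,0])
mo=((hsv[...,0]<20)&(hsv[...,1]>120)&(hsv[...,2]>60)).astype(np.uint8);mo[:150]=0
for c in cv2.findContours(mo,0,2)[0]:
    if cv2.contourArea(c)>15: r=cv2.minAreaRect(c);print(r, onz('top',r[0],.042))
for p in [(205,203),(430,86)]:print(onz('top',p,.06))
E
```

```text
5074.5
[[189 190]
 [237 251]
 [233 279]
 [218 294]
 [203 299]
 [178 299]
 [164 267]
 [162 195]]
((227.44232177734375, 197.2115478515625), (9.21745777130127, 14.512594223022461), 78.69007110595703) [0.58136994 0.15829201 0.042     ]
((199.18531799316406, 203.8155975341797), (26.25803565979004, 10.280470848083496), 80.13418579101562) [0.56818864 0.21505817 0.042     ]
[0.56679593 0.19860971 0.06      ]
[ 0.81022481 -0.25528563  0.06      ]
```

View pics/z0.png

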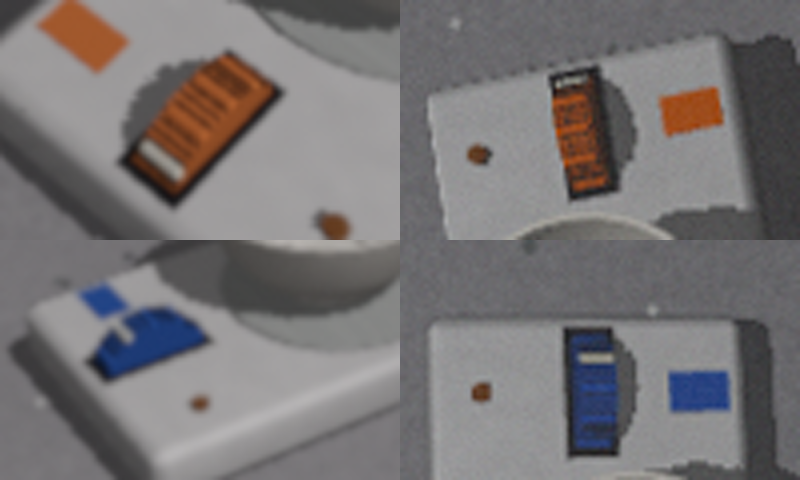

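```bash
python3 - <<'E'
from h import *
from scipy.optimize import least_squares
t=cv2.imread('pics/top0.png')
cs=[onz('top',p,.04) for p in [(162.7,194),(236.8,179.7),(256,293.5),(180.5,307.5)]]
C=np.array(cs);print(C.round(4));print([np.linalg.norm(C[i]-C[i-1]).round(4) for i in range(4)])
ax=(C[2]+C[3]-C[0]-C[1])/2;ax/=np.linalg.norm(ax);ay=np.array([-ax[1],ax[0],0])
cen=C.mean(0);print('cen',cen,'ax',ax,np.degrees(np.arctan2(ax[1],ax[0])))
# subpixel white ridge
def wr(n,f,box):
    im=cv2.imread(f);x0,x1,y0,y1=box;h=cv2.cvtColor(im[y0:y1,x0:x1],cv2.COLOR_BGR2HSV)
    m=((h[...,2]>125)&(h[...,1]<70)).astype(float)*(h[...,2]-100.);print(m.astype(int))
    ys,xs=np.mgrid[y0:y1,x0:x1];return (xs*m).sum()/m.sum(),(ys*m).sum()/m.sum()
pt=wr('top','pics/top0.png',(194,202,187,194));ps=wr('scene','pics/scene0.png',(382,398,317,333));print(pt,ps)
o1,d1=ray('top',pt);o2,d2=ray('scene',ps)
k=np.linalg.lstsq(np.c_[d1,-d2],o2-o1,rcond=None)[0];a=o1+k[0]*d1;b=o2+k[1]*d2;print('ridge',a,b)
P=(a+b)/2;axle=cen-0.08*ax;axle[2]=.034;v=P-axle;print('axle',axle,'rel',v@ax,v@ay,v[2],'r',np.hypot(v@ax,v[2]),'ang',np.arctan2(v@ax,v[2]))
# black slot edges in zoom: corners (top)
for p in [(549,74),(600,67),(618,190),(570,200)]:
    q=onz('top',(155+(p[0]-400)/4,170+p[1]/4),.043);w=q-axle;print('slot',w@ax,w@ay)
E
```

```text
[[0.5889 0.2918 0.04  ]
 [0.6175 0.1408 0.04  ]
 [0.392  0.0981 0.04  ]
 [0.3641 0.2457 0.04  ]]
[np.float64(0.2296), np.float64(0.1536), np.float64(0.2295), np.float64(0.1503)]
cen [0.49064142 0.19408354 0.04      ] ax [-0.98113245 -0.1933368   0.        ] -168.85241969729182
[[ 0  0  0  0  0  0  0  0]
 [ 0  0  0  0  0  0  0  0]
 [ 0  0  0  0  0  0  0  0]
 [ 0  0 36 30 31 34  0  0]
 [45  0  0  0  0  0  0  0]
 [ 0  0  0  0  0  0  0  0]
 [ 0  0  0  0  0  0  0  0]]
[[ 0  0  0  0  0  0  0  0  0  0  0  0  0  0  0  0]
 [ 0  0  0  0  0  0  0  0  0  0  0  0  0  0  0  0]
 [ 0  0  0  0  0  0  0  0  0  0  0  0  0  0  0  0]
 [ 0  0  0  0  0  0  0  0  0  0  0  0  0  0  0  0]
 [ 0  0  0  0 39 45 30  0  0  0  0  0  0  0  0  0]
 [ 0  0  0  0 34 48 48 33  0  0  0  0  0  0  0  0]
 [ 0  0  0  0  0 34 47 49 41  0  0  0  0  0  0  0]
 [ 0  0  0  0  0  0 28 44 50 44  0  0  0  0  0  0]
 [ 0  0  0  0  0  0  0  0 42 50 46  0  0  0  0  0]
 [ 0  0  0  0  0  0  0  0  0 39 48 48 36  0  0  0]
 [ 0  0  0  0  0  0  0  0  0  0 35 50 58 50  0  0]
 [ 0  0  0  0  0  0  0  0  0  0  0 38 59 56  0  0]
 [ 0  0  0  0  0  0  0  0  0  0  0  0 40  0  0  0]
 [43  0  0  0  0  0  0  0  0  0  0  0  0  0  0  0]
 [48 45 33  0  0  0  0  0  0  0  0  0  0  0  0  0]
 [47 49 48 42  0  0  0  0  0  0  0  0  0  0  0  0]]
(np.float64(196.5909090909091), np.float64(190.2556818181818)) (np.float64(389.1213942307692), np.float64(326.1995192307692))
ridge [0.59474943 0.21990331 0.04771169] [0.59693399 0.21767787 0.0475147 ]
axle [0.56913202 0.20955048 0.034     ] rel -0.027992203420235607 -0.0039018036271110867 0.013613192704638594 r 0.03112687693832254 ang -1.11815178557933
slot -0.03363853889948185 -0.014502168863626609
slot -0.032001808735930976 0.011598912654599678
slot 0.03141770658860635 0.010798722808183317
slot 0.031649752098798514 -0.013724084897408076
```

```bash
python3 -m pendant '[[0,0,0,0,0,0,1],[0,0,0,0,0,0,1],[0,0.89,-0.98,0,0,0,0],[0,0.89,-0.98,0,0,0,0],[0,0.89,-0.98,0,0,0,0],[0,0.89,-0.98,0,0,0,0],[0,0.89,-0.98,0,0,0,0],[0,0.89,-0.98,0,0,0,0]]'
```

```text
time_s: 0.9
position: [0.3016, -0.3414, 0.3036]
ee_rot: [-3.126, -0.306, 0.0]
ft_force: [0.3, -0.6, 0.1]
finger_gap: 0.0426
```

```bash
python3 -m pendant '[[0,0.89,-0.98,0,0,0,0],[0,0.89,-0.98,0,0,0,0],[0,0.89,-0.98,0,0,0,0],[0,0.89,-0.98,0,0,0,0],[0,0.89,-0.98,0,0,0,0],[0,0.89,-0.98,0,0,0,0],[0,0.89,-0.98,0,0,0,0],[0,0.89,-0.98,0,0,0,0]]'
```

```text
time_s: 1.7
position: [0.4382, -0.1145, 0.3037]
ee_rot: [-3.126, -0.306, 0.0]
ft_force: [0.4, -1.3, -0.9]
finger_gap: 0.0425
```

```bash
python3 -m pendant '[[0,0.89,-0.98,0,0,0,0],[0,0.89,-0.98,0,0,0,0],[0,0.89,-0.98,0,0,0,0],[0,0.89,-0.98,0,0,0,0],[0,0.89,-0.98,0,0,0,0],[0,0.89,-0.98,0,0,0,0],[0,0.89,-0.98,0,0,0,0],[0,0.89,-0.98,0,0,0,0]]'
```

```text
time_s: 2.5
position: [0.5748, 0.1123, 0.3035]
ee_rot: [3.127, 0.306, -0.001]
ft_force: [0.3, -0.2, 0.5]
finger_gap: 0.0428
```

```bash
python3 -m pendant '[[0,0.89,-0.98,0,0,0,0],[0,0.89,-0.98,0,0,0,0],[0,0.89,-0.98,0,0,0,0],[0,0.89,-0.98,0,0,0,0],[0,0,0,0.8,0,-1,0],[0,0,0,0.8,0,-1,0],[0,0,0,0.8,0,-1,0],[0,0,0,0,0,0,0]]'; python3 - <<'E'
from h import *
s=arm.observe();print(s['position'],s['ee_rot'],s['joint_positions'])
for n in("scene","top"):cv2.imwrite(f"pics/{n}1.png",arm.grab_frame(n)[:,:,::-1])
E
```

```text
time_s: 3.3
position: [0.6387, 0.2183, 0.2391]
ee_rot: [3.073, 0.316, -0.42]
ft_force: [-0.0, -0.1, -1.5]
finger_gap: 0.043
[0.63869215 0.21827773 0.23905041] [ 3.07310884  0.31614314 -0.41995194] [0.20396753 0.66138732 0.4927822  1.67342968 0.00352059 3.14005293]
```

View pics/scene1.png

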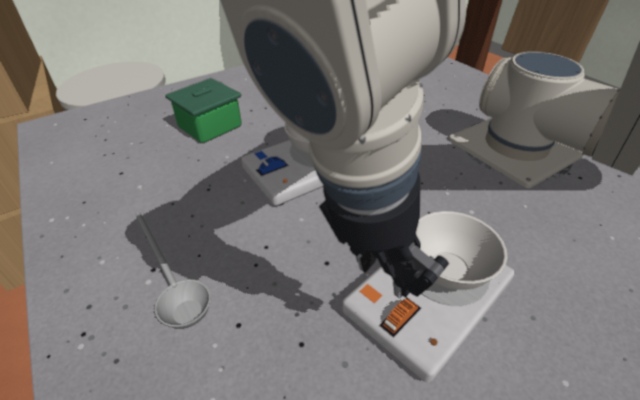

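View pics/top1.png

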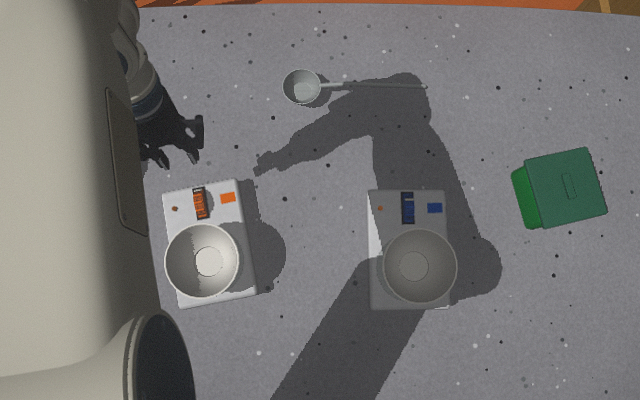

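```bash
for i in 1; do python3 -m pendant '[[0,0,0,0,0,0,-1],[0,0,0,0,0,0,-1],[0,0,0,0,0,0,-1],[0,0,0,0,0,0,-1],[0,0,0,0,0,0,-1],[0,0,0,0,0,0,-1],[0,0,0,0,0,0,-1],[0,0,0,0,0,0,-1]]'; done; python3 -c "
from h import *
s=arm.observe();print(s['position'],s['ee_rot'],s['joint_positions'])"
```

```text
time_s: 4.2
position: [0.6386, 0.2184, 0.247]
ee_rot: [-2.743, -1.337, 0.379]
ft_force: [0.6, 0.1, -0.1]
finger_gap: 0.0425
[0.63855935 0.21835869 0.24695392] [-2.7432099  -1.33684785  0.3791344 ] [0.20410098 0.64984363 0.49401764 1.67090755 0.00359635 2.4383106 ]
```

```bash
python3 -m pendant '[[0,0,0,0,0,0,-1],[0,0,0,0,0,0,-1],[0,0,0,0,0,0,-1],[0,0,0,0,0,0,-1],[0,0,0,0,0,0,-1],[0,0,0,0,0,0,-1],[0,0,0,0,0,0,-1],[0,0,0,0,0,0,-1]]'
python3 -m pendant '[[0,0,0,0,0,0,-1],[0,0,0,0,0,0,-1],[0,0,0,0,0,0,-1],[0,0,0,0,0,0,-1],[0,0,0,0,0,0,-1],[0,0,0,0,0,0,-1],[0,0,0,0,0,0,-1],[0,0,0,0,0,0,-1]]'
python3 -m pendant '[[0,0,0,0,0,0,-1],[0,0,0,0,0,0,-1],[0,0,0,0,0,0,-1],[0,0,0,0,0,0,-1],[0,0,0,0,0,0,-1],[0,0,0,0,0,0,-1],[0,0,0,0,0,0,-1],[0,0,0,0,0,0,-1]]'
python3 -m pendant '[[0,0,0,0,0,0,-1],[0,0,0,0,0,0,-1],[0,0,0,0,0,0,-1],[0,0,0,0,0,0,-1],[0,0,0,0,0,1,0],[0,0,0,0,0,1,0],[0,0,0,0,0,1,0],[0,0,0,0,0,0,0]]'
cat > g.py <<'E'
from h import *
ax=np.array([-.98113,-.19334,0]);ay=np.array([.19334,-.98113,0]);z=np.array([0,0,1.])
axle=np.array([.5695,.2110,.034])
def rep():
    s=arm.observe();R=cv2.Rodrigues(np.array(s['ee_rot']))[0];p=np.array(s['position']);v=p-axle
    print('t',s['time_s'],'pos',p.round(4),'j',s['joint_positions'].round(3),'F',s['ft_force'].round(1),'gap',round(s['finger_gap'],4))
    zz=R[:,2];print('tilt deg',np.degrees(np.arctan2(zz@ax,-zz[2])).round(2),'side tilt',np.degrees(np.arcsin(zz@ay)).round(2),'yaw err',np.degrees(np.arcsin(R[:,1]@ax)).round(2))
    print('rel ax,ay,z mm',(np.array([v@ax,v@ay,v[2]])*1e3).round(2),'R',round(np.hypot(v@ax,v[2])*1e3,2),'radial angle',np.degrees(np.arctan2(-v@ax,v[2])).round(2))
    w=R.T@(-v);print('axle in tool mm',(w*1e3).round(2))
E
python3 -c "
from g import *
rep()"
```

```text
time_s: 5.0
position: [0.6386, 0.2183, 0.247]
ee_rot: [-2.07, -2.142, 0.314]
ft_force: [0.3, -0.1, 0.8]
finger_gap: 0.0428
time_s: 5.8
position: [0.6385, 0.2183, 0.247]
ee_rot: [-1.19, -2.671, 0.215]
ft_force: [-0.6, 0.3, -0.4]
finger_gap: 0.0429
time_s: 6.6
position: [0.6385, 0.2184, 0.247]
ee_rot: [-0.203, -2.886, 0.096]
ft_force: [-0.6, 0.6, -0.1]
finger_gap: 0.0429
time_s: 7.4
position: [0.6271, 0.2145, 0.2327]
ee_rot: [0.27, -2.624, 0.063]
ft_force: [0.7, 0.1, -0.3]
finger_gap: 0.0425
t 7.4 pos [0.6271 0.2145 0.2327] j [ 0.202  0.791  0.661  1.946  0.003 -0.004] F [ 0.7  0.1 -0.3] gap 0.0425
tilt deg 28.93 side tilt 0.03 yaw err 0.54
rel ax,ay,z mm [-57.23   7.71 198.68] R 206.75 radial angle 16.07
axle in tool mm [-46.11   7.33 201.56]
```

```bash
python3 -m pendant '[[0,0,0.29,0,0,-1,0],[0,0,0,0,0,-0.8,0],[0,0,0,1,0,0,0],[0,0,0,1,0,0,0],[0,0,0,0.5,0,0,0],[0,0,0,0,0,0,0],[0,0,0,0,0,0,0],[0,0,0,0,0,0,0]]'
python3 -c "
from g import *
rep()"
```

```text
time_s: 8.2
position: [0.605, 0.2178, 0.1767]
ee_rot: [0.286, -2.783, 0.043]
ft_force: [-0.0, -0.4, -0.8]
finger_gap: 0.0432
t 8.2 pos [0.605  0.2178 0.1767] j [0.213 0.668 0.327 1.575 0.007 0.006] F [-0.  -0.4 -0.8] gap 0.0432
tilt deg 19.78 side tilt -0.06 yaw err 0.55
rel ax,ay,z mm [-36.15   0.2  142.66] R 147.17 radial angle 14.22
axle in tool mm [-1.4250e+01 -1.2000e-01  1.4647e+02]
```

```bash
python3 -m pendant '[[0,-0.57,0,0,0,0,0],[0,0,0,0.6,0,0,0],[0,0,0,0.6,0,0,0],[0,0,0,0.5,0,0,0],[0,0,0,0.48,0,0,0],[0,0,0,0,0,0,0],[0,0,0,0,0,0,0],[0,0,0,0,0,0,0]]'
cat > look.py <<'E'
import sys
from g import *
k=sys.argv[1];rep()
s=arm.grab_frame('scene')[:,:,::-1];cv2.imwrite(f'pics/scene{k}.png',s)
a=cv2.resize(s[260:350,340:460],None,fx=6,fy=6,interpolation=cv2.INTER_CUBIC);cv2.imwrite(f'pics/zs{k}.png',a)
E
python3 look.py 2
```

```text
time_s: 9.0
position: [0.5998, 0.217, 0.1195]
ee_rot: [0.286, -2.781, 0.044]
ft_force: [-0.2, 0.0, 0.1]
finger_gap: 0.0425
t 9.0 pos [0.5998 0.217  0.1195] j [0.213 0.693 0.226 1.451 0.007 0.007] F [-0.2  0.   0.1] gap 0.0425
tilt deg 19.89 side tilt -0.06 yaw err 0.55
rel ax,ay,z mm [-30.87  -0.    85.51] R 90.92 radial angle 19.85
axle in tool mm [-7.000e-02 -1.000e-01  9.092e+01]
```

View pics/zs2.png

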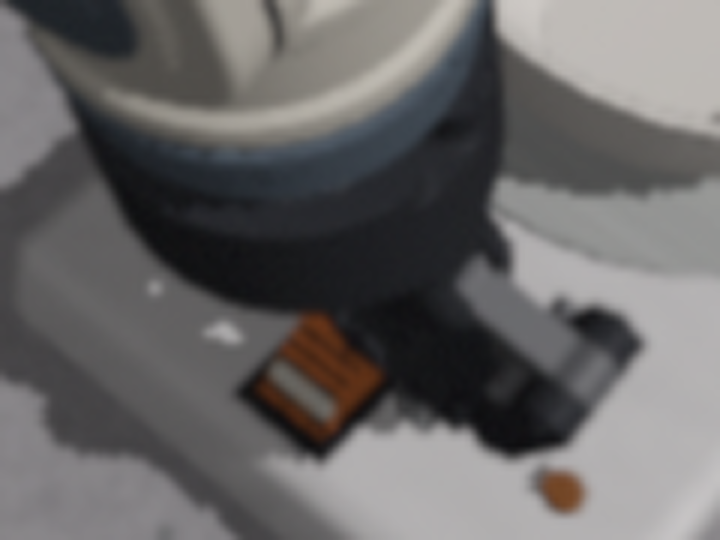

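```bash
python3 -m pendant '[[-0.4,0,0,0,0,0,0],[-0.5,0,0,0,0,0,0],[-0.6,0,0,0,0,0,0],[-0.7,0,0,0,0,0,0],[-0.7,0,0,0,0,0,0],[-0.7,0,0,0,0,0,0],[-0.7,0,0,0,0,0,0],[-0.7,0,0,0,0,0,0]]'
python3 look.py 3
```

```text
time_s: 9.85
position: [0.5994, 0.2175, 0.119]
ee_rot: [0.286, -2.78, 0.042]
ft_force: [0.4, 4.8, 3.5]
finger_gap: 0.0161
t 9.85 pos [0.5994 0.2175 0.119 ] j [0.214 0.694 0.225 1.45  0.008 0.007] F [0.4 4.8 3.5] gap 0.0161
tilt deg 19.92 side tilt -0.11 yaw err 0.56
rel ax,ay,z mm [-30.57  -0.57  85.  ] R 90.33 radial angle 19.78
axle in tool mm [-0.22 -0.75 90.33]
```

View pics/zs3.png

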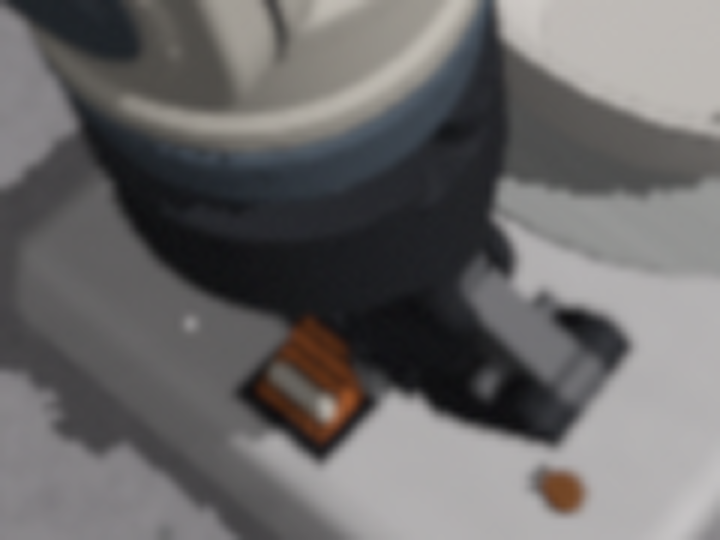

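```bash
python3 -m pendant '[[-0.7,0.236,0,0.008,0,-0.75,0],[-0.7,0.236,0,0.008,0,-0.75,0],[-0.7,0.236,0,0.008,0,-0.75,0],[-0.7,0.236,0,0.008,0,-0.75,0],[-0.7,0.236,0,0.008,0,-0.75,0],[-0.7,0.236,0,0.008,0,-0.75,0],[-0.7,0.236,0,0.008,0,-0.75,0],[-0.7,0.236,0,0.008,0,-0.75,0]]'
python3 look.py 4
```

```text
time_s: 10.7
position: [0.5536, 0.2079, 0.1224]
ee_rot: [-0.302, 2.949, 0.036]
ft_force: [7.3, 7.7, -14.2]
finger_gap: 0.0165
t 10.7 pos [0.5536 0.2079 0.1224] j [ 0.216  0.357 -0.344  0.692  0.004  0.012] F [  7.3   7.7 -14.2] gap 0.0165
tilt deg -10.2 side tilt -0.43 yaw err 0.59
rel ax,ay,z mm [ 1.621e+01 -6.000e-02  8.838e+01] R 89.86 radial angle -10.39
axle in tool mm [-0.29 -0.73 89.85]
```

View pics/zs4.png

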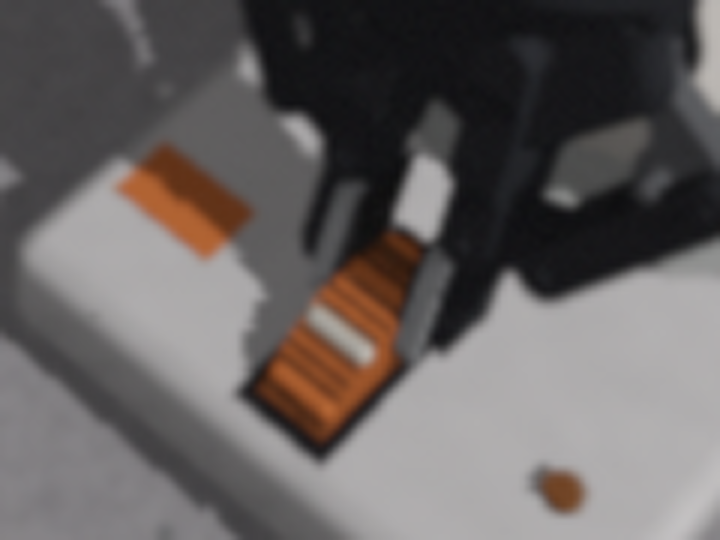

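```bash
cat > ang.py <<'E'
from g import *
def ridge(f,box,n='scene'):
    im=cv2.imread(f);x0,x1,y0,y1=box;h=cv2.cvtColor(im[y0:y1,x0:x1],cv2.COLOR_BGR2HSV)
    m=((h[...,2]>115)&(h[...,1]<80)).astype(np.uint8)
    nc,l,st,c=cv2.connectedComponentsWithStats(m);mid=np.array([(x1-x0)/2,(y1-y0)/2])
    i=min(range(1,nc),key=lambda i:np.hypot(*(c[i]-mid))-st[i,4]*.1);return c[i]+[x0,y0],st[i,4]
def angle(uv,n='scene'):
    # intersect ray with wheel mid-plane ay.(p-axle)=0
    o,d=ray(n,uv);p=o+d*((axle-o)@ay)/(d@ay);v=p-axle
    # and with cylinder r=32
    A=np.array([d@ax,d[2]]);B=np.array([(o-axle)@ax,(o-axle)[2]])
    a,b,c=A@A,2*A@B,B@B-.0321**2;k=(-b-np.sqrt(max(b*b-4*a*c,0)))/2/a;q=B+k*A
    P=o+k*d-axle
    return np.degrees(np.arctan2(v@ax,v[2])),np.hypot(v@ax,v[2])*1e3,'cyl',np.degrees(np.arctan2(q[0],q[1])),'y',P@ay*1e3
if __name__=='__main__':
    import sys
    for f,b in [('scene0',(382,398,317,333)),('scene2',(382,398,317,333)),('scene3',(382,398,317,333)),('scene4',(389,405,308,324))]:
        p,a=ridge(f'pics/{f}.png',b);print(f,p,a,angle(p))
E
python3 ang.py
```

```text
scene0 [390.51282051 324.48717949] 39 (np.float64(-66.24177819740787), np.float64(25.04231334349782), 'cyl', np.float64(-57.02444282104884), 'y', np.float64(-2.0467754763175625))Traceback (most recent call last):
  File "ang.py", line 18, in <module>
    p,a=ridge(f'pics/{f}.png',b);print(f,p,a,angle(p))
        ~~~~~^^^^^^^^^^^^^^^^^^^
  File "ang.py", line 6, in ridge
    i=min(range(1,nc),key=lambda i:np.hypot(*(c[i]-mid))-st[i,4]*.1);return c[i]+[x0,y0],st[i,4]
ValueError: min() iterable argument is empty
```

```bash
sed -i 's/(h\[...,2\]>115)&(h\[...,1\]<80)/(h[...,2]>80)\&(h[...,1]<90)/' ang.py; python3 ang.py; python3 -c "
from ang import *
for uv in [(390.3,325.5),(397,316)]: print(angle(uv))"
```

```text
scene0 [390.12068966 324.5       ] 58 (np.float64(-64.60744228398696), np.float64(26.61284018454372), 'cyl', np.float64(-57.73820172952585), 'y', np.float64(-1.5909916746740995))
scene2 [389.93023256 324.69767442] 43 (np.float64(-65.02774354624266), np.float64(26.980480115901965), 'cyl', np.float64(-58.50222715713253), 'y', np.float64(-1.4958358352944778))
scene3 [390.28571429 325.02040816] 49 (np.float64(-68.75205318141737), np.float64(24.91316055025887), 'cyl', np.float64(-58.57342314832154), 'y', np.float64(-2.132428072529584))
scene4 [394.81690141 314.08450704] 71 (np.float64(-29.759726363117252), np.float64(35.37184167039189), 'cyl', np.float64(-29.726669291562068), 'y', np.float64(0.8204128976164244))
(np.float64(-72.28159855345886), np.float64(23.99455611750556), 'cyl', np.float64(-59.59590617573034), 'y', np.float64(-2.465086342695169))
(np.float64(-30.101049745293142), np.float64(19.53724793406511), 'cyl', np.float64(-30.085887003151747), 'y', np.float64(-3.0581919848723844))
```

```bash
python3 -m pendant '[[0,0,0,0,0,0,0],[0,0,0,0,0,0,0],[0,0,0,0,0,0,0],[0,0,0,0,0,0,0],[0,0,0,0,0,0,0],[0,-0.315,0,0.014,0,1,0],[0,-0.315,0,0.014,0,1,0],[0,-0.315,0,0.014,0,1,0]]'
python3 look.py 5
python3 -m pendant '[[0,-0.315,0,0.014,0,1,0],[0,-0.315,0,0.014,0,1,0],[0,-0.315,0,0.014,0,1,0],[0,0,0,0,0,0,0],[0,0,0,0,0,0,0],[0,0,0,0,0,0,0],[0,0,0,0,0,0,0],[0,0,0,0,0,0,0]]'
python3 look.py 6
python3 -c "
from ang import *
for f in ('scene5','scene6'):
  p,a=ridge(f'pics/{f}.png',(387,404,306,323));print(f,p,a,angle(p))"
```

```text
time_s: 11.55
position: [0.5771, 0.2122, 0.1243]
ee_rot: [0.311, -3.036, 0.007]
ft_force: [0.8, -0.3, 0.4]
finger_gap: 0.0426
t 11.55 pos [0.5771 0.2122 0.1243] j [ 0.214  0.513 -0.057  1.09   0.005  0.009] F [ 0.8 -0.3  0.4] gap 0.0426
tilt deg 5.13 side tilt -0.21 yaw err 0.55
rel ax,ay,z mm [-7.72  0.25 90.33] R 90.66 radial angle 4.89
axle in tool mm [-3.700e-01 -8.000e-02  9.066e+01]
time_s: 12.4
position: [0.5989, 0.2169, 0.1196]
ee_rot: [0.286, -2.781, 0.044]
ft_force: [0.4, 0.1, 0.1]
finger_gap: 0.0425
t 12.4 pos [0.5989 0.2169 0.1196] j [0.213 0.692 0.223 1.449 0.007 0.007] F [0.4 0.1 0.1] gap 0.0425
tilt deg 19.86 side tilt -0.06 yaw err 0.56
rel ax,ay,z mm [-30.03  -0.09  85.59] R 90.71 radial angle 19.33
axle in tool mm [-0.84 -0.19 90.7 ]
scene5 [392.66666667 312.1047619 ] 105 (np.float64(-29.528885593299652), np.float64(50.48338841891052), 'cyl', np.float64(-29.19241219807598), 'y', np.float64(4.745956981581714))
scene6 [393.8 314.2] 15 (np.float64(-31.204290274889207), np.float64(39.32627000764723), 'cyl', np.float64(-31.480424248488962), 'y', np.float64(1.826132092060136))
```

View pics/zs6.png

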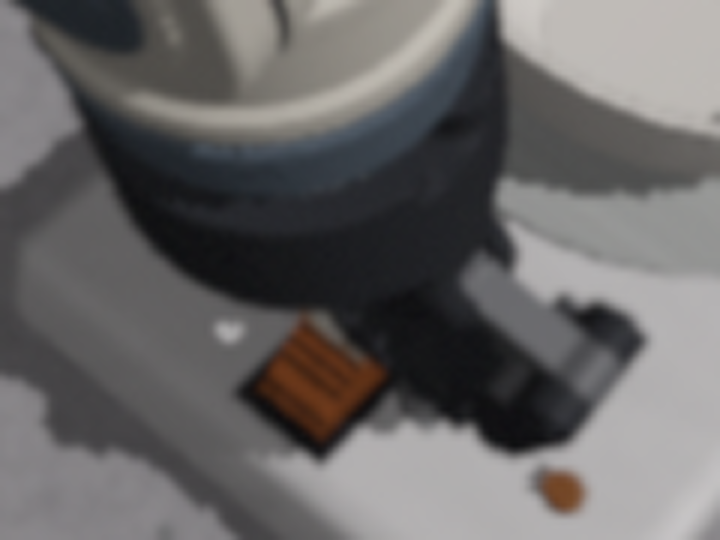

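View pics/zs5.png

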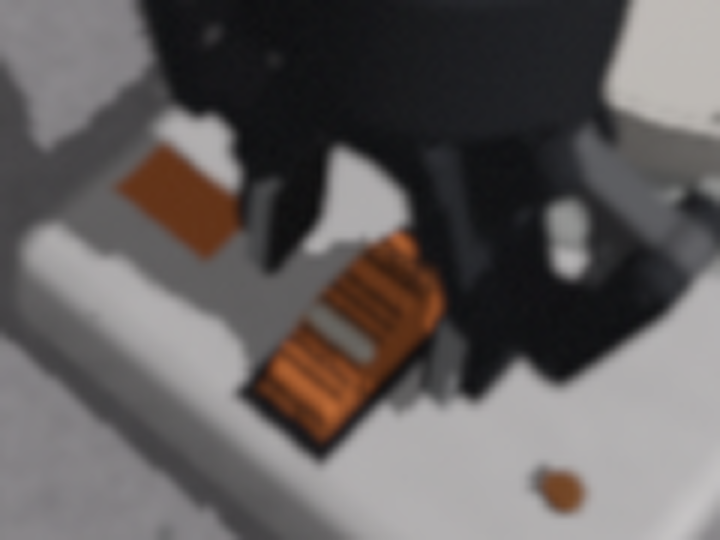

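```bash
python3 -m pendant '[[-0.4,-0.025,0,0,0,0,0],[-0.5,0,0,0,0,0,0],[-0.6,0,0,0,0,0,0],[-0.7,0,0,0,0,0,0],[-0.7,0,0,0,0,0,0],[-0.7,0,0,0,0,0,0],[-0.7,0,0,0,0,0,0],[-0.7,0,0,0,0,0,0]]'
python3 -c "
from g import *
rep()"
python3 -m pendant '[[-0.7,0.236,0,0.008,0,-0.75,0],[-0.7,0.236,0,0.008,0,-0.75,0],[-0.7,0.236,0,0.008,0,-0.75,0],[-0.7,0.236,0,0.008,0,-0.75,0],[-0.7,0.236,0,0.008,0,-0.75,0],[-0.7,0.236,0,0.008,0,-0.75,0],[-0.7,0.236,0,0.008,0,-0.75,0],[-0.7,0.236,0,0.008,0,-0.75,0]]'
python3 look.py 7
```

```text
time_s: 13.25
position: [0.5999, 0.2176, 0.1185]
ee_rot: [0.286, -2.78, 0.042]
ft_force: [-0.4, 4.7, 3.0]
finger_gap: 0.0163
t 13.25 pos [0.5999 0.2176 0.1185] j [0.214 0.695 0.227 1.45  0.008 0.007] F [-0.4  4.7  3. ] gap 0.0163
tilt deg 19.95 side tilt -0.11 yaw err 0.56
rel ax,ay,z mm [-31.11  -0.56  84.54] R 90.09 radial angle 20.21
axle in tool mm [ 0.42 -0.73 90.08]
time_s: 14.05
position: [0.5542, 0.2081, 0.1222]
ee_rot: [-0.302, 2.949, 0.036]
ft_force: [5.1, 7.5, -11.0]
finger_gap: 0.0164
t 14.05 pos [0.5542 0.2081 0.1222] j [ 0.216  0.358 -0.343  0.692  0.004  0.012] F [  5.1   7.5 -11. ] gap 0.0164
tilt deg -10.21 side tilt -0.43 yaw err 0.59
rel ax,ay,z mm [15.58 -0.09 88.23] R 89.6 radial angle -10.02
axle in tool mm [ 0.31 -0.76 89.59]
```

View pics/zs7.png

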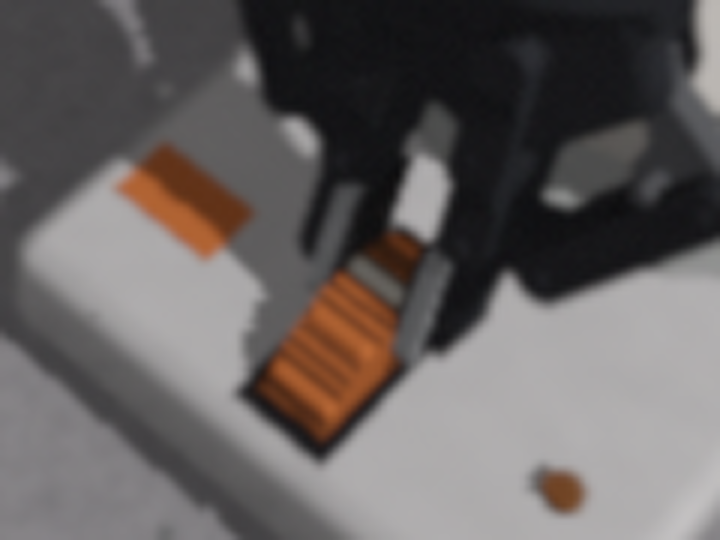

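```bash
python3 -m pendant '[[0,0,0,0,0,0,0],[0,0,0,0,0,0,0],[0,0,0,0,0,0,0],[0,0,0,0,0,0,0],[0,0,0,0,0,0,0],[0,0,0,-1,0,0,0],[0,0,0,-1,0,0,0],[0,0,0,-1,0,0,0]]'
python3 -m pendant '[[0,0,0,-1,0,0,0],[0,0,0,-1,0,0,0],[0,-0.6,0,-1,0,0,0],[0,-0.6,-1,-1,0,0,0],[0,0,-1,-1,0,0,0],[0,0,-1,0,0,0,0],[0,0,-1,0,0,0,0],[0,0,-1,0,0,0,0]]'
python3 look.py 8
python3 - <<'E'
from ang import *
t=arm.grab_frame('top')[:,:,::-1];cv2.imwrite('pics/top8.png',t)
p,a=ridge('pics/scene8.png',(395,412,297,314));print(p,a,angle(p))
E
```

```text
time_s: 14.9
position: [0.5414, 0.2045, 0.1968]
ee_rot: [-0.302, 2.953, 0.033]
ft_force: [0.1, -0.4, -0.2]
finger_gap: 0.0425
time_s: 15.7
position: [0.5749, 0.0821, 0.3241]
ee_rot: [-0.302, 2.952, 0.033]
ft_force: [0.5, 0.5, -0.7]
finger_gap: 0.0425
t 15.7 pos [0.5749 0.0821 0.3241] j [-0.019  0.212 -0.003  1.186  0.043 -0.219] F [ 0.5  0.5 -0.7] gap 0.0425
tilt deg -10.03 side tilt -0.35 yaw err 0.55
rel ax,ay,z mm [ 19.64 127.49 290.1 ] R 290.76 radial angle -3.87
axle in tool mm [ 30.1  125.99 289.86]
[402.06153846 302.38461538] 130 (np.float64(-6.078709192694638), np.float64(45.60769269481848), 'cyl', np.float64(6.459793120944504), 'y', np.float64(4.028353040598213))
```

View pics/zs8.png

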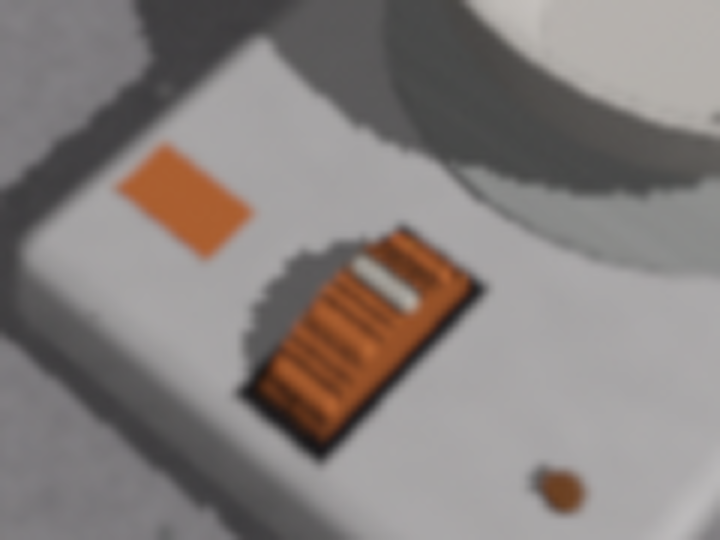

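View pics/top8.png

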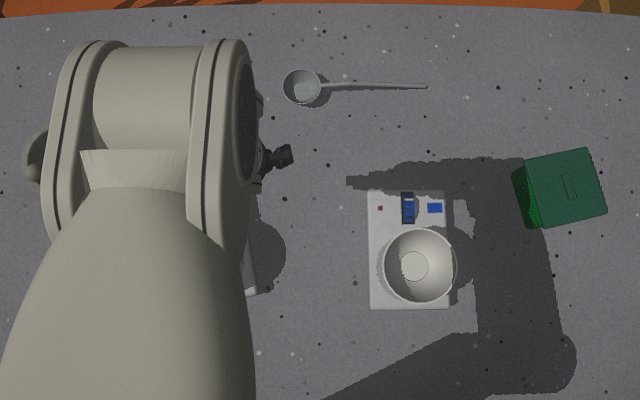

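```bash
python3 - <<'E'
from ang import *
out=[]
for f,c in [('scene0',(390,325)),('scene4',(397,316)),('scene5',(397,316)),('scene8',(404,307))]:
    im=cv2.imread(f'pics/{f}.png');x0,y0=c[0]-14,c[1]-14
    z=cv2.resize(im[y0:y0+28,x0:x0+28],None,fx=12,fy=12,interpolation=cv2.INTER_CUBIC)
    h=cv2.cvtColor(z,cv2.COLOR_BGR2HSV);b=z.astype(int)
    m=((b[...,2]-b[...,0]<45)&(h[...,2]>85)).astype(np.uint8)
    m=cv2.morphologyEx(m,cv2.MORPH_OPEN,np.ones((7,7)))
    nc,l,st,cc=cv2.connectedComponentsWithStats(m)
    i=min(range(1,nc),key=lambda i:np.hypot(*(cc[i]-168)))
    cn=cv2.findContours((l==i).astype(np.uint8),0,2)[0][0];r=cv2.minAreaRect(cn)
    p=(np.array(r[0])+.5)/12-.5+[x0,y0]
    g=angle(p);print(f,p.round(2),'rect px',np.round(np.array(r[1])/12,2),'ang',g[3].round(2),'y',g[4].round(2))
    cv2.drawContours(z,[cv2.boxPoints(r).astype(int)],0,(0,255,0),1);out.append(z)
cv2.imwrite('pics/r.png',np.vstack([np.hstack(out[:2]),np.hstack(out[2:])])[:, :][:672,:672][::1,::1][:600] if 0 else cv2.resize(np.vstack([np.hstack(out[:2]),np.hstack(out[2:])]),(600,600)))
for a in (-58,-57,-30,-28,0,2,4):
    a_=np.radians(a);print(a,[proj('scene',axle+y*ay+.032*(np.sin(a_)*ax+np.cos(a_)*z0)).round(2) for y in (0,) for z0 in [np.array([0,0,1.])]])
E
```

```text
Traceback (most recent call last):
AttributeError: 'str' object has no attribute 'round'. Did you mean: 'count'?
```

```bash
cat > m.py <<'E'
from ang import *
import sys
out=[]
L=[('scene0',(390,325)),('scene4',(397,316)),('scene5',(397,316)),('scene8',(404,307))]
if len(sys.argv)>1:L[2]=(sys.argv[1],(404,307))
for f,c in L:
    im=cv2.imread(f'pics/{f}.png');x0,y0=c[0]-14,c[1]-14
    z=cv2.resize(im[y0:y0+28,x0:x0+28],None,fx=12,fy=12,interpolation=cv2.INTER_CUBIC)
    h=cv2.cvtColor(z,cv2.COLOR_BGR2HSV);b=z.astype(int)
    m=((b[...,2]-b[...,0]<45)&(h[...,2]>85)).astype(np.uint8)
    m=cv2.morphologyEx(m,cv2.MORPH_OPEN,np.ones((7,7)))
    nc,l,st,cc=cv2.connectedComponentsWithStats(m)
    i=min(range(1,nc),key=lambda i:np.hypot(*(cc[i]-168)))
    cn=cv2.findContours((l==i).astype(np.uint8),0,2)[0][0];r=cv2.minAreaRect(cn)
    p=(np.array(r[0])+.5)/12-.5+[x0,y0]
    g=angle(p);print(f,p.round(2),'rect px',np.round(np.array(r[1])/12,2),'ang',g[3].round(2),'y',g[5].round(2))
    cv2.drawContours(z,[cv2.boxPoints(r).astype(int)],0,(0,255,0),1);out.append(z)
cv2.imwrite('pics/r.png',cv2.resize(np.vstack([np.hstack(out[:2]),np.hstack(out[2:])]),(600,600)))
E
python3 m.py
```

```text
scene0 [390.09 324.2 ] rect px [13.47  4.88] ang -57.15 y -1.36
scene4 [392.08 310.79] rect px [19.08 18.5 ] ang -27.56 y 6.45
scene5 [392.33 310.83] rect px [19.58 18.58] ang -27.26 y 6.15
scene8 [403.5  302.33] rect px [27.92 19.58] ang 9.41 y 2.75
```

View pics/r.png

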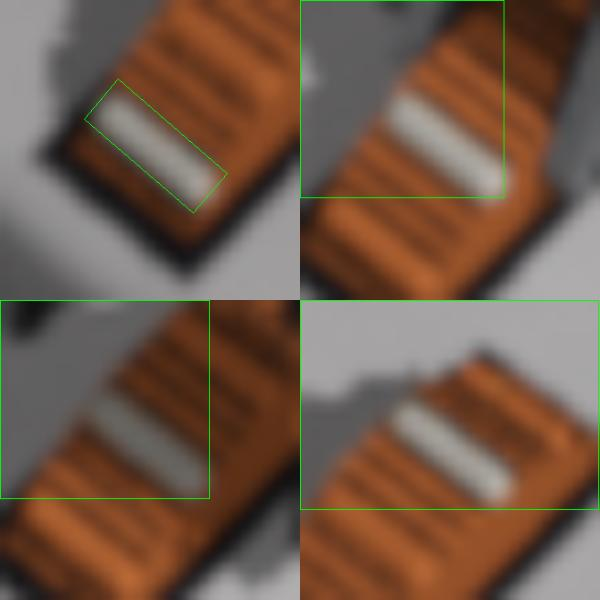

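```bash
sed -i "s/h\[...,2\]>85/h[...,2]>127/" m.py; python3 m.py; python3 -c "
from ang import *
for p in [(390.07,324.13),(396.4,315.15),(403.93,306.74)]:
  g=angle(p);print(g[3],g[5])"
```

```text
scene0 [390.64 324.41] rect px [12.38  3.17] ang -56.64 y -2.15
scene4 [396.16 314.97] rect px [13.55  4.38] ang -29.39 y -1.34
scene5 [405.79 327.58] rect px [3.75 9.33] ang -38.75 y -21.28
scene8 [403.77 306.62] rect px [12.38  3.57] ang -0.55 y -1.81
-57.03195458151793 -1.2836581239909308
-29.372567099309503 -1.7357662480842568
-0.5307779991808954 -2.074447069189402
```

View pics/r.png

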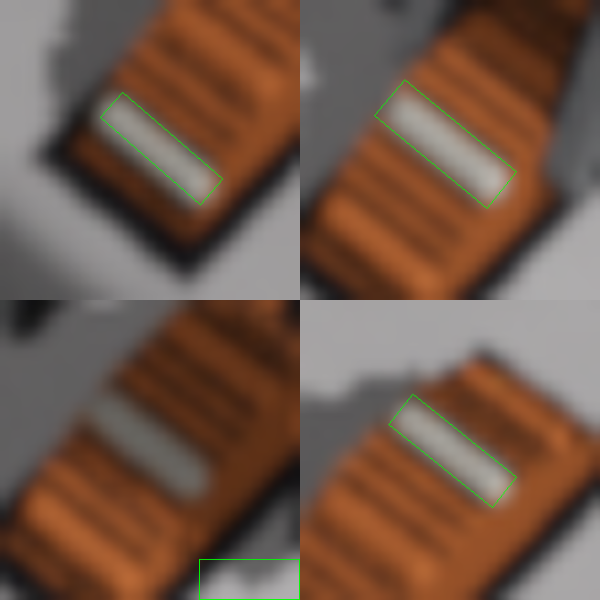

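```bash
python3 -m pendant '[[0,0,-1,0,0,0,0],[0,0,-1,0,0,0,0],[0,0,-1,0,0,0,0],[0,0,-1,0,0,0,0],[0,0,-1,0,0,0,0],[0,0,-1,0,0,0,0],[0,0,-1,0,0,0,0],[0,0,-1,0,0,0,0]]'
python3 - <<'E'
from ang import *
fr=[]
for i in range(3):fr.append(arm.grab_frame('top')[:,:,::-1])
t=np.mean(fr,0).astype(np.uint8);cv2.imwrite('pics/top9.png',t)
s=arm.grab_frame('scene')[:,:,::-1];cv2.imwrite('pics/scene9.png',s)
t0=cv2.imread('pics/top0.png');s0=cv2.imread('pics/scene0.png')
Z=lambda im,x,y,w,h:cv2.resize(im[y:y+h,x:x+w],None,fx=10,fy=10,interpolation=cv2.INTER_CUBIC)
cv2.imwrite('pics/cmp.png',np.vstack([np.hstack([Z(t0,185,182,30,40)[:280*2],Z(t,185,182,30,40)]),])[:, :])
cv2.imwrite('pics/cmps.png',np.hstack([Z(s0,378,293,40,45),Z(s,378,293,40,45)]))
E
```

```text
time_s: 16.6
position: [0.6155, -0.113, 0.3229]
ee_rot: [-0.302, 2.953, 0.034]
ft_force: [0.2, 0.5, 1.2]
finger_gap: 0.0429
```

View pics/cmp.png

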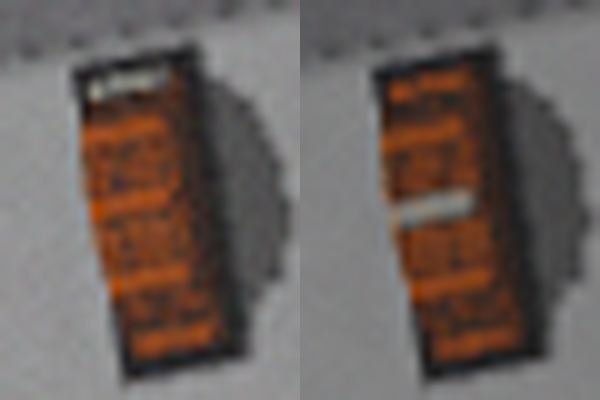

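View pics/cmps.png

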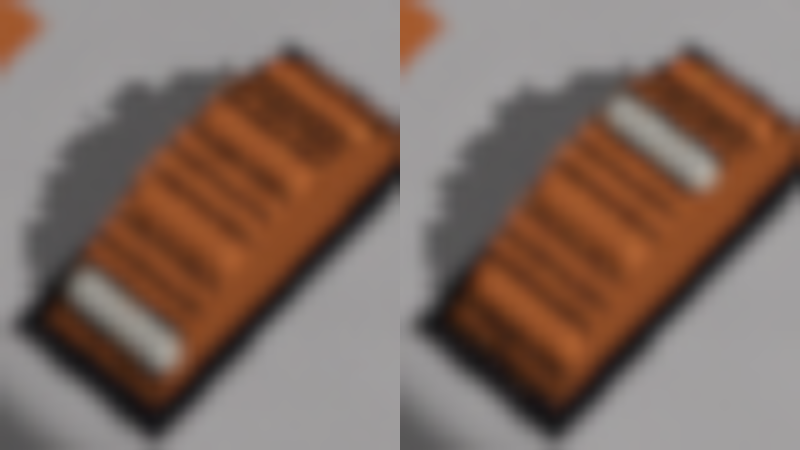

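```bash
python3 - <<'E'
from ang import *
# unroll onto cylinder r=31.. : sample image at angles x widths (before/after), 1D profile of red+sat
zz=np.array([0,0,1.])
c0=axle-.0017*ay
def prof(f,n,angs):
    im=cv2.GaussianBlur(cv2.imread(f),(0,0),.5).astype(np.float32)
    P=[]
    for a in angs:
        r=np.radians(a);pts=np.array([proj(n,c0+y*ay+.0315*(np.sin(r)*ax+np.cos(r)*zz)) for y in np.linspace(-.0055,.0055,9)],np.float32)
        v=cv2.remap(im,pts[:,0].reshape(1,-1),pts[:,1].reshape(1,-1),cv2.INTER_CUBIC)[0].mean(0);P.append(v)
    return np.array(P)
for n,f0,f1,lo,hi in [('scene','pics/scene0.png','pics/scene9.png',-85,35),('top','pics/top0.png','pics/top9.png',-60,60)]:
    angs=np.arange(lo,hi,.5);A=prof(f0,n,angs);B=prof(f1,n,angs)
    # green channel profile; white excluded
    white=lambda V:V[:,0]>V[:,2]*.55
    ra,rb=A[:,2],B[:,2]
    print(n);print('white before',angs[white(A)][[0,-1]] if white(A).any() else 0,'after',[ (angs[white(B)&(np.abs(angs)<20)][[0,-1]])])
    for w0,w1 in [(-45,-12),(-48,-8),(-20,20),(-40,20),(5,40),(10,55)]:
        best=[]
        for s in np.arange(-12,12.1,.5):
            x=np.arange(w0,w1,.5)
            a=np.interp(x,angs,ra);b=np.interp(x+s,angs,rb)
            if w0-12<lo or w1+12>hi: 
                pass
            best.append((np.corrcoef(a,b)[0,1],s))
        print((w0,w1),max(best))
    def peaks(r):return [ (float(angs[i]),int(r[i])) for i in range(6,len(r)-6) if r[i]==r[i-6:i+7].max()]
    print('before',peaks(ra));print('after',peaks(rb))
E
```

```text
Traceback (most recent call last):
  File "h.py", line 12, in proj
    c,R,t=cam(n);p=R@np.array(P)+t;u=p[:2]/p[2];u=u*(1+c['k1']*(u@u));return np.array([c['fx']*u[0]+c['cx'],c['fy']*u[1]+c['cy']])
          ~~~^^^
  File "h.py", line 4, in cam
    c=arm.camera_model(n);R=cv2.Rodrigues(np.array(c['rvec']))[0];return c,R,np.array(c['tvec'])
ValueError: time passes only in moves, steps and waits
```

```bash
sed -i 's/^def cam(n):/import functools\n@functools.lru_cache\ndef cam(n):/' h.py; python3 - <<'E'
from ang import *
from scipy.signal import find_peaks
from scipy.ndimage import map_coordinates,gaussian_filter1d
def prof(f,p0,p1,half,N=400):
    im=cv2.imread(f).astype(float)[:,:,2];p0,p1=np.array(p0),np.array(p1)
    return p0,p1,im
def run(n,f,p0,p1,e,N=300):
    # line p0->p1 along the wheel; averaged across parallel lines offset along e (axle direction in picture)
    im=cv2.imread(f).astype(float);p0,p1,e=map(np.array,(p0,p1,e))
    t=np.linspace(0,1,N);acc=0
    for k in np.linspace(-1,1,9):
        q=p0+np.outer(t,p1-p0)+k*e;acc=acc+map_coordinates(im[:,:,2],[q[:,1],q[:,0]],order=3)
    r=gaussian_filter1d(acc/9,2)
    pk,_=find_peaks(r,prominence=4)
    dn,_=find_peaks(-r,prominence=4)
    for nm,ii in (('peak',pk),('dip',dn)):
        print(' ',nm,[(q.round(1).tolist(),round(float(angle(q,n)[3]),1),int(r[i])) for i in ii for q in [p0+t[i]*(p1-p0)]])
for n,fs,p0,p1,e in [('scene',('scene0','scene8','scene9'),(386.5,328.5),(408.5,301),(3.2,2.6)),('top',('top0','top9'),(197,187.5),(202.8,218),(3.2,-.6))]:
    for f in fs: print(f);run(n,f'pics/{f}.png',p0,p1,e)
E
```

```text
scene0
  peak [([390.0, 324.1], -57.0, 149), ([392.2, 321.3], -47.6, 120), ([393.9, 319.2], -40.9, 129), ([397.0, 315.3], -28.8, 155), ([399.4, 312.4], -19.6, 138), ([401.1, 310.3], -12.8, 132), ([403.6, 307.2], -2.1, 153), ([408.1, 301.5], 22.5, 142)]
  dip [([391.4, 322.4], -51.3, 106), ([393.0, 320.4], -44.7, 108), ([395.0, 317.8], -36.5, 103), ([398.4, 313.6], -23.4, 116), ([400.3, 311.3], -16.1, 118), ([402.0, 309.1], -8.8, 107), ([406.4, 303.6], 12.1, 93)]
scene8
  peak [([387.8, 326.8], -67.4, 85), ([390.5, 323.5], -55.1, 159), ([392.7, 320.8], -45.9, 130), ([394.4, 318.6], -38.8, 140), ([397.5, 314.7], -26.8, 165), ([399.8, 311.9], -17.9, 146), ([401.5, 309.7], -11.0, 140), ([404.0, 306.6], -0.1, 161)]
  dip [([388.4, 326.1], -64.5, 81), ([391.9, 321.8], -49.2, 115), ([393.5, 319.8], -42.6, 118), ([395.6, 317.1], -34.2, 115), ([398.9, 313.0], -21.4, 125), ([400.7, 310.7], -14.3, 126), ([402.5, 308.5], -6.9, 112), ([406.8, 303.1], 14.2, 97)]
scene9
  peak [([387.8, 326.8], -67.4, 82), ([390.5, 323.5], -55.1, 154), ([392.7, 320.8], -45.9, 125), ([394.4, 318.6], -38.8, 135), ([3
[... 645 characters left out ...]
7.8, 191.6], -40.2, 65), ([198.6, 196.2], -17.9, 96), ([199.3, 199.4], -5.1, 101), ([199.9, 202.9], 7.4, 101), ([200.8, 207.3], 23.0, 101), ([201.4, 210.8], 35.9, 86), ([201.9, 213.4], 46.9, 72), ([202.7, 217.5], 68.5, 35)]
top9
  peak [([197.5, 190.1], -51.0, 121), ([198.4, 194.7], -24.0, 124), ([199.2, 199.2], -5.9, 97), ([199.7, 201.8], 3.4, 115), ([200.3, 204.7], 13.9, 109), ([201.2, 209.4], 30.9, 125), ([201.8, 212.7], 43.8, 77), ([202.4, 215.7], 57.6, 120)]
  dip [([197.1, 188.1], -75.8, 37), ([197.8, 191.9], -38.3, 55), ([198.7, 196.4], -17.0, 88), ([199.4, 200.1], -2.5, 91), ([200.0, 203.4], 9.2, 86), ([200.9, 207.9], 25.2, 88), ([201.6, 211.5], 38.8, 71), ([202.0, 213.8], 48.7, 65)]
```

```bash
python3 - <<'E'
from h import *
# blue white-ridge centroid, before/after
for f in ('top0','top9'):
    im=cv2.imread(f'pics/{f}.png').astype(int)[190:226,402:413];b,r=im[...,0],im[...,2]
    sub=(r>110)&(b-r<30);ys,xs=np.nonzero(sub);k=(ys>3)&(ys<28);print(f,xs[k].mean()+402,ys[k].mean()+190,k.sum())
t0,t9=[cv2.imread(f'pics/{f}.png') for f in('top0','top9')]
cv2.imwrite('pics/blue.png',np.hstack([cv2.resize(t[185:230,365:455],None,fx=4,fy=4,interpolation=cv2.INTER_CUBIC) for t in(t0,t9)]))
print(arm.observe()['ft_force'],arm.observe()['dq'].round(3))
E
```

```text
top0 408.73333333333335 199.46666666666667 15
top9 407.0 205.5 264
[-0.33112185 -0.20975039  0.60698494] [ 0.017 -0.012 -0.008  0.001  0.001 -0.001]
```

View pics/blue.png

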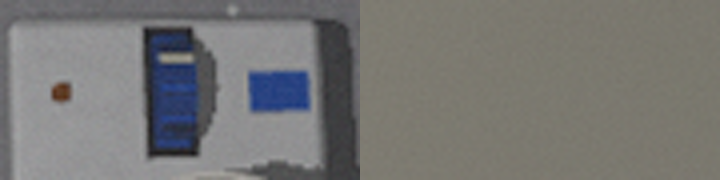

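```bash
python3 - <<'E'
from h import *
t0,t9=[cv2.imread(f'pics/{f}.png') for f in('top0','top8')]
cv2.imwrite('pics/blue2.png',np.hstack([cv2.resize(t[185:230,365:455],None,fx=4,fy=4,interpolation=cv2.INTER_CUBIC) for t in(t0,t9)]))
E
```

```text
(no output)
```

View pics/blue2.png

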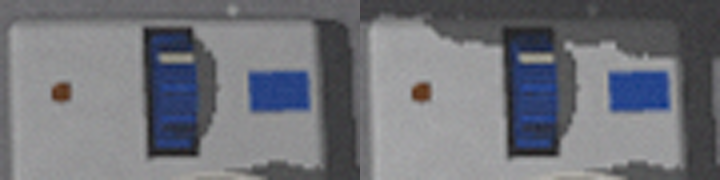

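The blue ridge is where it was: at (176,58) in the left crop and (536,58) in the right, which are the same spot. The orange white ridge is now near the top of its wheel, and the arm is clear and still. I'm handing in.

```bash
python3 -c "
from workcell import arm
print(arm.sign_off(), arm.observe()['time_s'])"
```

```text
the job is handed in; nothing more can be done
the job is handed in; nothing more can be done
```

I turned the orange wheel up two clicks toward the bowl, let go of it, moved the arm clear and handed the job in at about 17 s. I did it in two strokes: each time I gripped the wheel by its sides and swung the gripper 30° about the axle, then opened the jaws.

- **Amount turned:** comparing the ridge and knurl lines before and after, both cameras show the pattern about 2° past a whole number of clicks. That makes the turn about 62° against the 60° asked. I did not trim the 2°, because it was small compared with the risk of touching the wheel again.
- **Disagreement:** the white ridge's position alone, in the scene camera, suggested only about 56–57°. I trusted the line comparison, because calibration errors cancel in it.
- **After release:** the wheel stayed where I left it in two later pictures.
- **Blue wheel:** it looks unchanged in the picture taken after the orange wheel was released. In the last top picture the arm hid it, but nothing went near it.
- **Forces:** the force readings I took at the wrist stayed under about 20 N.
- **Joint limits:** two joints came close to a range limit on the way in: the last joint read 3.140 of 3.14, and the fourth 1.946 of 1.95. No reading passed a limit. I gave the tool a half turn and used less tilt to get away from them.

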